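Clamp a brass casting for sawing off its sprue

ROBOT

A 6-joint arm with a two-finger parallel gripper is mounted at the origin on the work surface. World frame = base frame: x ahead of the robot, y to its left, z up, the work surface at z = 0. Lengths are in m, angles in rad, forces in N, time in s.
With the tool pointing down it reaches from about 0.35 to 0.875 m from the base axis. Payload 15.5 kg.
Tool frame: the origin (TCP) lies midway between the tips of the shut fingers; the grasp point (between the pads) lies 19 mm behind it; z points along the fingers, y is the line along which they close (so a half turn about z gives the same grasp; the last joint's range is limited). The gripper opens to 85 mm and grips with 20 to 120 N. Pads are 22 mm wide; open, the fingers measure 114 mm over their backs; the gripper's body (76 mm by 85 mm) begins 54 mm behind the grasp point. The pads swing forward as they close: fully open they stand 13 mm farther back than shut.
Start: joints at [1.206, 0.494, 1.345, -0, 1.302, -0.096], TCP at [0.166, 0.603, 0.231] pointing down, gripper open.
Joint ranges: [-2.91, 2.91], [-0.82, 2.16], [0.22, 2.67], [-1.22, 4.37], [0.12, 2.79], [-3.08, 3.08]. Speed limits (rad/s): [1.89, 1.89, 2.57, 3.01, 3.01, 3.01].

INTERFACE

Orientations are given as a unit quaternion [w, x, y, z].
In Python, from workcell import reach, movel, move_j, command_gripper, dwell, ik, state, get_image, Unreachable, job_done gives the robot as it stands. Calls block until the motion is done:
- reach(position, orientation): joint-space move of the TCP to a pose.
- movel(position, attitude=None, vel=0.15, stop_force=None): straight line of the TCP; attitude=None keeps the orientation; vel is the mean speed in m/s. With stop_force (N) it stops when the force on the tool has changed by that much, and returns True; else False.
- move_j(angles): joint-space move.
- command_gripper(opening, effort=None): opening from 0.0 (shut) to 1.0 (fully open); effort is the grip in N (None keeps the last); returns when the fingers have stopped.
- dwell(seconds).
- ik(position, orientation): joint angles nearest the present ones, or None.
- state(): the state.
- get_image(name): name is "scene" or "top"; returns a dict with "frame" (400x640x3 uint8, red, green, blue), "depth" (400x640 float32, m along the optical axis (not along the pixel's ray), 0 where there is no reading), "camera_matrix" (3x3 intrinsics, pixels), "k1" (the pictures are not rectified: a ray, as slopes to the right and down, at radius r is drawn at 1 + k1 r^2 times it, then the intrinsics apply), "extrinsics" (4x4, takes a point from world to camera coordinates). Camera axes: x right, y up, looking along -z (the intrinsics and any distortion apply to the point x, -y, -z); pixel columns grow to the right and rows downward; lengths in m; the calibration is good to about 2 mm. A picture is of the moment at which its call begins.
A pose or a line that the arm cannot do raises Unreachable and nothing moves.
- job_done(): hands the job in; it is judged then, once.
The state is a dict: "time": time; "joint_positions": joint angles; "qvel": joint speeds; "joint_efforts": joint torques, N m; "ee_pos": TCP position; "ee_rot": TCP orientation; "force": force on the tool from outside, world axes, zero at the start; "moment": the same for the moment, N m; "width": opening from 0.0 (shut) to 1.0 (fully open); "grip_force": force on a finger pad.
Only numpy, scipy, OpenCV 4.12 (cv2) and the standard library are available. Lean on these libraries where they do the work, as an engineer would, in place of code of your own. Each camera call takes 0.05 s, during which the arm holds its last target. There are 200 camera calls.

TASK

Stand the brass casting on the bed of the orange bench clamp, centred and square between the open jaws with its sprue straight up, and let go of it. Then squeeze the clamp's trigger again and again until the rubber-faced jaw holds the casting firmly against the fixed jaw, feeling the trigger so that the soft brass is never crushed. Move the jaw with the trigger only, leave everything else on the bench alone, and finish with the hand clear of the clamp and casting.

Things in the scene. Friction and masses are not known exactly. Their poses are not given: they have to be found in the camera images.
- casting: Brass casting to clamp, 0.2 kg, standing. A flat lobed block 52 mm long (its x), 16 mm thick (its y; the flat faces get clamped), 28 mm high, with dark round recesses; on top its sprue, a round stem 12 mm in diameter from 28 to 73 mm height, is the place to grip. Origin: centre of the underside, z up. A half turn about z makes no difference.
- clamp: Bar clamp bolted to the bench: steel base plate 86 x 330 x 12 mm, black housing, orange handle and trigger standing up. Origin: underside of the plate on the bar's centre line; y along the bar from handle to fixed jaw, z up. Plate y -185 to 145 mm. Bed between the jaws: y 42 to 118 mm, 60 mm wide, top z 30 mm.
- fixed_jaw (a point): Front centre of the grey fixed jaw post, at y = 123 mm of the clamp, 47 mm above the bench (post top 76 mm). On it a steel foot 44 x 30 mm (top at 62 mm) on a spindle: its face stands 18 to 26 mm in front of this point, set differently each time and not measured. It does not yield.
- nest (a point): Where to stand the casting: on top of the bed (z = 30 mm), on the bar's centre line, y = 82 mm of the clamp; axes as the clamp's. Centred here it is clear of foot and jaw by 7 mm or more; the jaw later slides it along the bed to the foot.
- jaw: Moving jaw, grey, with a black rubber pad 40 x 30 mm, top 64 mm above the bench, on a toothed steel bar. Origin: at bench level under the pad's front face; y as the clamp's. Starts at y 45 to 62 mm of the clamp. Each 23 mm squeeze advances it two teeth, 8 mm; a brake keeps it there, so up to 12 N of clamping stays after release. Pad yields 1 mm per 8 N, 6 mm at most.
- trigger_grip (a point): Front (to the fixed jaw) of the trigger's black finger roller, 28 mm wide, 16 mm thick, 144 mm above the bench; trigger top 160 mm. Squeezed to the handle (clamp -y) this point goes 26 mm to a hard stop: use 23. Springs back; let it fully back for each new bite. Force here along the bar: 7 to 11 N while the jaw runs free, more once the casting is against the foot.
- trigger_pivot (a point): The trigger's pivot pin, 85 mm above the bench, at y = -96.5 mm of the clamp. At the roller, 59 mm above it, 12 N on the trigger clamps with about 8 N, 13 N with 10, 14 N with 13, 15 N with 16 (up to 3 N more late in a stroke): stop at 13 to 14 N; from 16 N on the brass is crushed. Squeeze no faster than about 40 mm/s.
- handle_grip (a point): Rear face of the rigid orange handle, 145 mm above the bench, 68 mm behind the front of the trigger's roller at rest. The handle is 30 mm wide, 20 mm thick along y, its top at 165 mm.
- casting2: Another casting, steel-grey, a round disc 30 mm across and 18 mm thick with a 10 mm sprue up to 65 mm height, standing; origin under its centre. Leave alone.
- bench_block: Steel bench block 75 x 75 x 20 mm; leave alone.
- mallet: Small hammer lying on the bench; leave alone.
- jar: Jar 60 mm in diameter, 70 mm high; leave alone.
- mandrel: Upright steel ring mandrel, foot 70 mm in diameter, 170 mm high; leave alone.
- brush: Bench brush lying on the bench; leave alone.
- dish: White ceramic dish 90 mm in diameter, 28 mm high; leave alone.

How it is judged:
On the way, in this order (a step that is already met when the one before it is completed fails the run):
1. the casting stands on the bed, centred within 10 mm and square to the jaws, sprue up, let go, not yet gripped (x of casting in the frame of nest between -0.01 and 0.01 m and z of casting in the frame of nest between -0.003 and 0.003 m and angle between the y axis of casting and the y axis of clamp, either way round below 0.12 rad and angle between casting's own z axis and vertical below 0.1 rad and y of casting in the frame of nest between -0.02 and 0.02 m and contact force between the fingers and casting below 0.2 N and contact force between casting and jaw below 0.5 N), for 0.2 s.
2. the jaw presses the casting with more than 7 N (x of casting in the frame of nest between -0.01 and 0.01 m and z of casting in the frame of nest between -0.003 and 0.003 m and angle between the y axis of casting and the y axis of clamp, either way round below 0.12 rad and angle between casting's own z axis and vertical below 0.1 rad and contact force between casting and jaw above 7 N), for 0.2 s.
At the end, for the whole second after the job is handed in: The casting stands on the clamp's bed (within 3 mm of its height), sprue within 0.1 rad of upright, centred across the jaws within 10 mm, square within 0.12 rad, at rest, and the jaw still presses it with more than 7 N after the robot has let go (all of step 2 and linear speed of casting below 0.01 m/s); the robot touches nothing.
It fails at once if the jaw crushes the casting with more than 20 N (contact force between casting and jaw above 20 N).
It fails at once if the robot pushes the jaw itself instead of using the trigger (contact force between any of the fingers, the arm and jaw above 2 N).
It fails at once if something else on the bench is moved by more than 20 mm (distance of any of casting2, bench_block, mallet, jar, mandrel, brush, dish from where it was at the start of the episode above 0.02 m).
It also fails if it takes over 58 s, if anything falls off the work surface, if the arm or the gripper's body presses on something with over 40 N, if the wrist force passes 120 N, or if a joint passes its speed limit or range.

## Working session

There is one attempt and no reset: what is moved stays moved. The work goes in short steps, each a Python script; the robot and the scene stay as the last script left them, time stands still between calls to the robot, and variables do not carry over. Pictures are saved under pics/ and viewed, at most 10 in all, crops included, and the job is handed in when it is done.

```bash
ls; mkdir -p pics
cat > h.py <<'E'
import numpy as np, cv2
from workcell import *
def grab(name,tag):
    d=get_image(name); np.savez(f'pics/{tag}.npz',**{k:np.array(v) for k,v in d.items()})
    cv2.imwrite(f'pics/{tag}.png',d['frame'][:,:,::-1]); return d
def load(tag): return dict(np.load(f'pics/{tag}.npz'))
def cloud(d):
    K=d['camera_matrix'];h,w=d['depth'].shape
    v,u=np.mgrid[0:h,0:w].astype(float)
    p=cv2.undistortPoints(np.stack([u.ravel(),v.ravel()],1).reshape(-1,1,2),K,np.array([float(d['k1']),0,0,0])).reshape(h,w,2)
    z=d['depth']
    # opencv inverts: drawn = 1+k1 r^2
    c=np.stack([p[...,0]*z,-p[...,1]*z,-z],-1)
    T=np.linalg.inv(d['extrinsics'])
    W=c@T[:3,:3].T+T[:3,3]; W[z<=0]=np.nan
    return W
E
python3 - <<'E'
from h import *
print(state())
for n in('scene','top'):
    d=grab(n,n+'0'); print(d['camera_matrix'],d['k1'],np.linalg.inv(d['extrinsics']).round(3))
E
```

```text
pics
{'time': 0.0, 'joint_positions': array([ 1.20647967e+00,  4.94173523e-01,  1.34613032e+00,  5.86926716e-06,
        1.30246490e+00, -9.54902974e-02]), 'qvel': array([ 2.66548070e-04, -4.58997646e-04, -2.39172937e-05, -1.69920515e-03,
        8.97910731e-04,  5.03792701e-04]), 'joint_efforts': array([ 9.06559417e-04, -8.82166815e+01, -3.83865917e+01, -2.09409927e-04,
        1.00662510e-02,  4.52574068e-05]), 'ee_pos': array([0.165865  , 0.60222904, 0.23070652]), 'ee_rot': array([-1.36760358e-04,  1.34009556e-01,  9.90979865e-01, -5.71927285e-04]), 'force': array([-0.38411317,  0.7329745 ,  0.0579749 ]), 'moment': array([-0.00923881,  0.0242333 ,  0.00605176]), 'grip_force': 0.0, 'width': 0.9996723446734812}
[[411.04391495   0.         316.99389508]
 [  0.         411.04391495 199.75201834]
 [  0.           0.           1.        ]] -0.07797441904048723 [[ 0.554 -0.458  0.695  1.385]
 [ 0.833  0.302 -0.464 -0.57 ]
 [ 0.003  0.836  0.549  0.73 ]
 [ 0.     0.     0.     1.   ]]
[[411.14621761   0.         313.64223395]
 [  0.         411.14621761 191.61237194]
 [  0.           0.           1.        ]] -0.08210791659018701 [[-0.011  0.998 -0.068  0.499]
 [-1.    -0.01   0.015 -0.029]
 [ 0.014  0.068  0.998  1.308]
 [ 0.     0.     0.     1.   ]]
```

View pics/scene0.png

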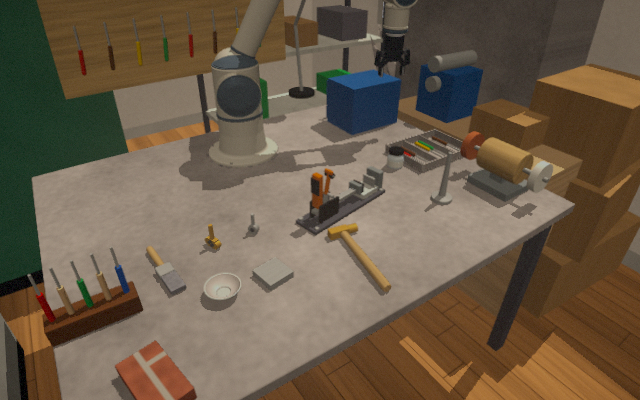

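View pics/top0.png

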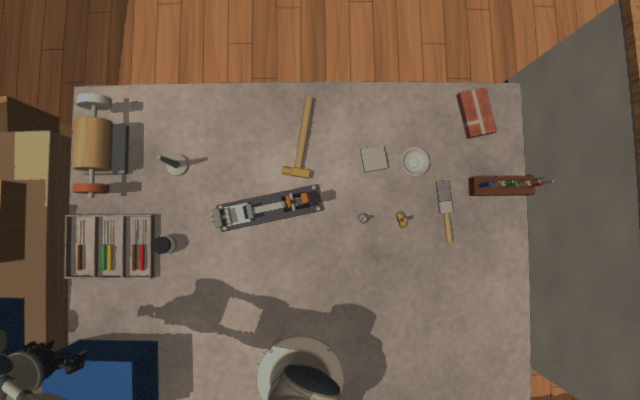

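The scene view shows the brass casting at (213,236), casting2 at (253,225) and the clamp at about (340,200). In the top view the casting is at (402,219), and the clamp runs from its handle at (320,195) to its fixed jaw at (215,218). Next I'll use enlarged crops and depth.

Run:
```python
from h import *
a=load('top0');s=load('scene0')
c1=cv2.resize(a['frame'][175:240,205:330],None,fx=6,fy=6,interpolation=cv2.INTER_CUBIC)[:,:,::-1]
c2=cv2.resize(a['frame'][205:235,385:420],None,fx=10,fy=10,interpolation=cv2.INTER_CUBIC)[:,:,::-1]
c3=cv2.resize(s['frame'][215:255,190:240],None,fx=8,fy=7.5,interpolation=cv2.INTER_CUBIC)[:,:,::-1]
print(c1.shape,c2.shape,c3.shape)
out=np.zeros((600,800,3),np.uint8);out[:390,:750]=c1
out[390:600,:350]=c2[40:250];cv2.imwrite('pics/c1.png',out)
W=cloud(a);P=W.reshape(-1,3)
Ws=cloud(s);S=Ws.reshape(-1,3)
# table level
for n,X in(('top',P),('scene',S)):
    m=(abs(X[:,0]-.55)<.3)&(abs(X[:,1])<.3)&(abs(X[:,2])<.02)
    print(n,'table z',np.median(X[m,2]))
print('casting guess',W[219,402],W[218,363],Ws[236,213])
col=a['frame'].astype(int)
r=col[...,0]-col[...,2]
m=np.zeros(r.shape,bool);m[205:235,385:420]=True
m&=(r>60); q=W[m]; print(m.sum()); 
uv=np.argwhere(m)
for (v,u),p in zip(uv,q): print(v,u,p.round(3),end=';')
# plate: z about 0.012
m=(P[:,2]>.006)&(P[:,2]<.02)&(abs(P[:,0]-W[210,265,0])<.1)&(abs(P[:,1]-W[210,265,1])<.25)
q=P[m][:,:2].astype(np.float32); print(m.sum(),cv2.minAreaRect(q), cv2.boxPoints(cv2.minAreaRect(q)))
```

```text
(390, 750, 3) (300, 350, 3) (300, 400, 3)
top table z 0.0011640894845443839
scene table z 7.958722726608691e-05
casting guess [ 0.49728341 -0.31632858  0.06146028] [ 0.50180434 -0.19647838  0.06442262] [ 0.49999744 -0.31871464  0.03585113]
76
212 399 [ 0.519 -0.316  0.023];212 400 [ 0.519 -0.32   0.021];213 397 [ 0.516 -0.31   0.023];213 398 [ 0.516 -0.314  0.02 ];213 399 [ 0.516 -0.316  0.025];213 400 [ 0.516 -0.319  0.024];213 401 [ 0.516 -0.322  0.025];214 397 [ 0.513 -0.309  0.026];214 398 [ 0.513 -0.313  0.021];214 399 [ 0.513 -0.315  0.028];214 400 [ 0.513 -0.319  0.024];214 401 [ 0.513 -0.322  0.023];215 397 [ 0.51  -0.31   0.022];215 398 [ 0.51  -0.312  0.026];215 399 [ 0.51  -0.316  0.024];215 400 [ 0.51  -0.318  0.026];215 401 [ 0.51  -0.321  0.03 ];215 402 [ 0.51  -0.324  0.028];216 397 [ 0.507 -0.31   0.02 ];216 398 [ 0.507 -0.311  0.03 ];216 399 [ 0.507 -0.315  0.029];216 400 [ 0.507 -0.318  0.027];216 401 [ 0.507 -0.321  0.029];216 402 [ 0.507 -0.325  0.025];217 398 [ 0.504 -0.311  0.03 ];217 399 [ 0.504 -0.314  0.03 ];217 400 [ 0.504 -0.318  0.029];217 401 [ 0.504 -0.3
[... 1021 characters left out ...]
.332  0.034];224 401 [ 0.482 -0.32   0.031];224 402 [ 0.482 -0.324  0.029];224 403 [ 0.482 -0.326  0.032];224 404 [ 0.482 -0.33   0.029];224 405 [ 0.481 -0.333  0.028];225 401 [ 0.479 -0.321  0.028];225 402 [ 0.479 -0.323  0.029];225 403 [ 0.478 -0.328  0.024];225 404 [ 0.478 -0.331  0.023];225 405 [ 0.478 -0.333  0.027];226 401 [ 0.475 -0.322  0.023];226 402 [ 0.475 -0.324  0.028];226 403 [ 0.475 -0.327  0.025];226 404 [ 0.475 -0.331  0.025];227 402 [ 0.472 -0.324  0.024];1746 ((0.5290528535842896, 0.0999191552400589), (0.19657555222511292, 0.49553027749061584), 0.062485937029123306) [[ 0.43049496  0.34757695]
 [ 0.43103534 -0.14795302]
 [ 0.62761074 -0.14773864]
 [ 0.62707037  0.3477913 ]]
```

View pics/c1.png

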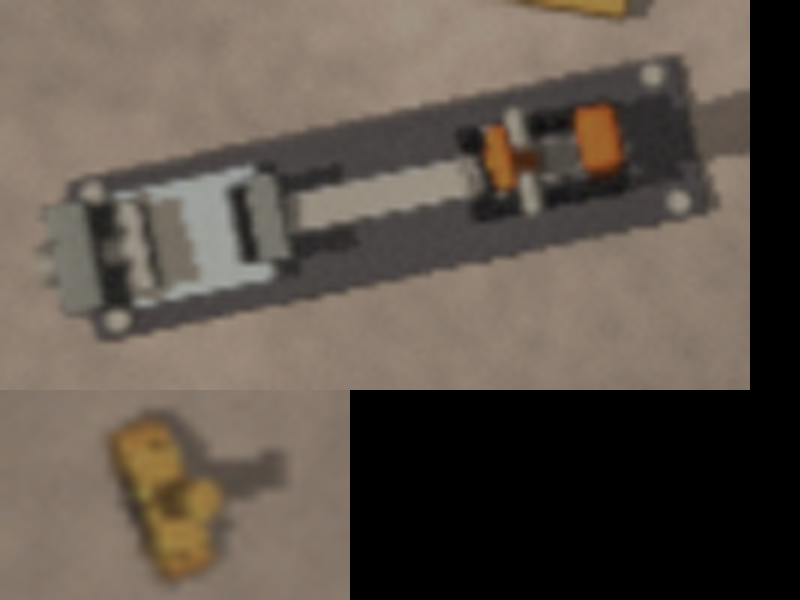

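The top crop shows bolts at crop pixels (93,192), (653,74), (680,202) and (117,320), with the plate ends at about x=700 on the right. The sprue top is at (205,500). The block axis runs from (145,425) to (190,575). I'll enlarge the scene view the same way.

```bash
cat >> h.py <<'E'
def ray(d,u,v,z):
    p=cv2.undistortPoints(np.array([[[u,v]]],float),d['camera_matrix'],np.array([float(d['k1']),0,0,0])).ravel()
    T=np.linalg.inv(d['extrinsics']); r=T[:3,:3]@[p[0],-p[1],-1]; o=T[:3,3]
    return o+r*(z-o[2])/r[2]
def proj(d,X):
    c=d['extrinsics'][:3,:3]@np.asarray(X)+d['extrinsics'][:3,3]; x,y=c[0]/-c[2],-c[1]/-c[2]
    s=1+float(d['k1'])*(x*x+y*y); K=d['camera_matrix']; return np.array([K[0,0]*x*s+K[0,2],K[1,1]*y*s+K[1,2]])
def cp(x,y,u0,v0,f): return u0+(x+.5)/f-.5, v0+(y+.5)/f-.5
E
python3 - <<'E'
from h import *
a=load('top0');s=load('scene0')
c1=cv2.resize(s['frame'][160:235,293:393],None,fx=6,fy=6,interpolation=cv2.INTER_CUBIC)[:,:,::-1]
c3=cv2.resize(s['frame'][219:251,198:228],None,fx=6,fy=6,interpolation=cv2.INTER_CUBIC)[:,:,::-1]
out=np.zeros((450,800,3),np.uint8);out[:,:600]=c1;out[:192,610:790]=c3;cv2.imwrite('pics/c2.png',out)
B=[ray(a,*cp(x,y,205,175,6),.014) for x,y in((93,192),(117,320),(653,74),(680,202))]
print(np.round(B,4))
l=(B[0]+B[1])/2;r=(B[2]+B[3])/2; d=l-r; print('mid',l,r,'yaw of clamp y',np.arctan2(d[1],d[0]),np.linalg.norm(d))
C=[ray(a,*cp(x,y,205,175,6),.012) for x,y in((75,183),(105,340),(685,55),(712,205))]
print(np.round(C,4), (C[0]+C[1])/2,(C[2]+C[3])/2,np.linalg.norm((C[0]+C[1]-C[2]-C[3])/2))
print('sprue',ray(a,405.05,219.55,.073))
W=cloud(a);col=a['frame'].astype(int);m=np.zeros(W.shape[:2],bool);m[205:235,385:420]=True
m&=(col[...,0]-col[...,2]>50)&(W[...,2]<.036)&(W[...,2]>.01);q=W[m][:,:2].astype(np.float32);print(cv2.minAreaRect(q),np.linalg.eigh(np.cov(q.T)),q.mean(0))
E
```

```text
[[ 0.5424  0.2469  0.014 ]
 [ 0.4752  0.2341  0.014 ]
 [ 0.6017 -0.048   0.014 ]
 [ 0.5342 -0.0614  0.014 ]]
mid [0.50880781 0.24045894 0.014     ] [ 0.5679327  -0.05471705  0.014     ] yaw of clamp y 1.7684840462443356 0.3010392240772552
[[ 0.5473  0.2568  0.012 ]
 [ 0.4648  0.2408  0.012 ]
 [ 0.6117 -0.065   0.012 ]
 [ 0.5325 -0.0783  0.012 ]] [0.50602777 0.24880417 0.012     ] [ 0.57211087 -0.07165543  0.012     ] 0.32720228433639953
sprue [ 0.49551711 -0.32294854  0.073     ]
((0.49574387073516846, -0.3215518593788147), (0.04957794025540352, 0.016229549422860146), 22.030668258666992) EighResult(eigenvalues=array([2.28428720e-05, 2.47457507e-04]), eigenvectors=array([[ 0.33067851, -0.94374346],
       [-0.94374346, -0.33067851]])) [ 0.49638227 -0.320265  ]
```

View pics/c2.png

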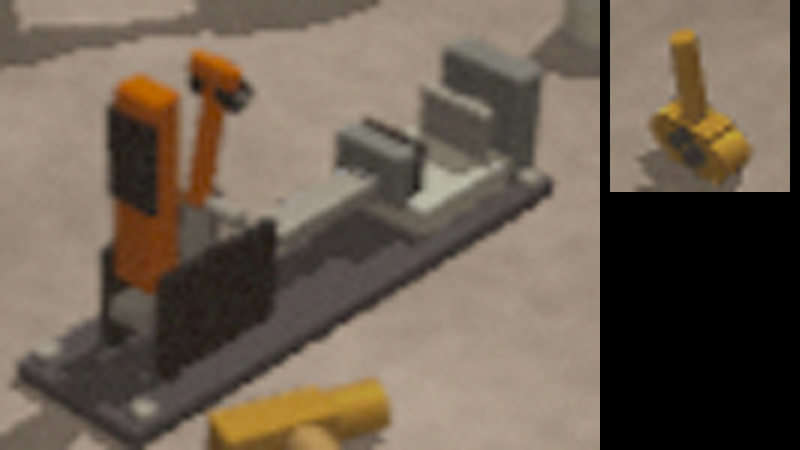

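The scene crop shows the clamp with its trigger roller at (235,92), handle at (145,180), jaw pad at (415,165) and foot at (455,125). The casting's sprue top is at (683,37). Next I'll refine the casting pose by fitting silhouettes in both views and pull out the clamp features from depth.

```bash
cat > fit.py <<'E'
from h import *
from scipy.optimize import minimize
t=np.linspace(0,2*np.pi,24)
prof=[(sx*12+14*np.cos(q),14+14*np.sin(q)) for sx in(-1,1) for q in t]
BL=np.array([(x,y,z) for x,z in prof for y in(-8,8)])/1000
SP=np.array([(6*np.cos(q),6*np.sin(q),z) for q in t for z in(25,73)])/1000
def mask(d,box):
    u0,u1,v0,v1=box; c=cv2.resize(d['frame'][v0:v1,u0:u1],None,fx=8,fy=8,interpolation=cv2.INTER_CUBIC)
    h=cv2.cvtColor(c,cv2.COLOR_RGB2HSV); return ((h[...,1]>120)&(h[...,0]<35)).astype(np.uint8)
def rend(d,box,p,zz=0):
    u0,u1,v0,v1=box; im=np.zeros(((v1-v0)*8,(u1-u0)*8),np.uint8); c,s=np.cos(p[2]),np.sin(p[2])
    for M in(BL,SP):
        q=[(proj(d,(p[0]+c*x-s*y,p[1]+s*x+c*y,z+zz))-[u0,v0]+.5)*8-.5 for x,y,z in M]
        cv2.fillConvexPoly(im,cv2.convexHull(np.round(q).astype(np.int32)),1)
    return im
def fit(views,p0,zz=0):
    ms=[(d,b,mask(d,b)) for d,b in views]
    f=lambda e: sum(np.mean(m!=rend(d,b,p0+np.array(e)*[.01,.01,.2],zz)) for d,b,m in ms)
    r=minimize(f,[0,0,0],method='Nelder-Mead',options=dict(initial_simplex=[[-.3,-.3,-.5],[.5,0,0],[0,.5,0],[0,0,.7]],xatol=.01,fatol=1e-5))
    return p0+r.x*[.01,.01,.2],r.fun,[(m.mean()) for *_,m in ms]
E
python3 - <<'E'
from fit import *
a=load('top0');s=load('scene0')
A=(a,(385,420,205,235));S=(s,(195,231,216,254))
for v in([A],[S],[A,S]): print(fit(v,np.array([.4955,-.322,.33])))
o=np.array([.5384,.0929]);yh=np.array([-.1964,.9805]);xh=np.array([.9805,.1964]);O=o+.02*yh
print('origin',O)
for n,d in(('top',a),('scene',s)):
    W=cloud(d).reshape(-1,3);C=d['frame'].reshape(-1,3)
    X=np.c_[(W[:,:2]-O)@xh,(W[:,:2]-O)@yh,W[:,2]]
    with np.errstate(all='ignore'):
      for nm,zl,zh,yl,yh_ in(('trig+handle',.13,.175,-.2,.0),('jaw',.045,.07,.02,.075),('foot',.05,.067,.085,.112),('post',.067,.085,.1,.16)):
        m=(X[:,2]>zl)&(X[:,2]<zh)&(abs(X[:,0])<.06)&(X[:,1]>yl)&(X[:,1]<yh_)
        print(n,nm,m.sum(),'med',np.nanmedian(X[m],0).round(4))
        if n=='scene' or nm[0] in'tj':
            q=(X[m]*1000).round().astype(int); q=q[np.argsort(q[:,1])]; print([tuple(r) for r in q[::max(1,len(q)//45)].tolist()])
E
```

```text
(array([ 0.49680478, -0.32270111,  0.42304815]), np.float64(0.025282738095238094), [np.float64(0.0884077380952381)])
(array([ 0.4949145 , -0.32092419,  0.25195872]), np.float64(0.033637152777777776), [np.float64(0.12244152046783625)])
(array([ 0.49646723, -0.32133104,  0.28650418]), np.float64(0.06319189901837928), [np.float64(0.0884077380952381), np.float64(0.12244152046783625)])
origin [0.534472 0.11251 ]
top trig+handle 154 med [-0.0003 -0.1272  0.1616]
[(14, -146, 153), (-12, -146, 149), (-4, -145, 156), (5, -144, 164), (2, -143, 166), (-1, -143, 165), (11, -142, 167), (3, -141, 164), (-14, -140, 162), (11, -140, 166), (-6, -139, 168), (-8, -138, 164), (12, -137, 165), (-14, -137, 162), (9, -136, 167), (4, -135, 167), (-2, -134, 170), (-15, -134, 136), (-7, -133, 162), (4, -132, 166), (10, -131, 169), (-1, -131, 167), (5, -130, 166), (-12, -129, 166), (-4, -128, 169), (11, -128, 165), (-6, -127, 167), (-11, -126, 161), (9, -125, 161), (13, -94, 154), (-2, -94, 158), (7, -93, 160), (5, -92, 156), (10, -91, 162), (13, -91, 160), (-7, -90, 161), (2, -89, 160), (8, -88, 168), (-15, -
[... 3855 characters left out ...]

[(25, 119, 70), (-18, 121, 70), (7, 121, 69), (7, 121, 72), (-15, 122, 67), (10, 122, 73), (-23, 122, 71), (-15, 122, 71), (13, 123, 78), (-3, 123, 75), (-7, 123, 74), (-3, 123, 68), (18, 123, 72), (-20, 123, 73), (25, 124, 79), (-21, 124, 75), (-1, 125, 75), (17, 125, 68), (11, 126, 72), (-9, 126, 68), (-19, 126, 75), (-2, 126, 79), (-19, 126, 79), (19, 126, 68), (6, 127, 73), (-11, 127, 78), (-25, 129, 76), (-8, 129, 78), (24, 130, 76), (25, 130, 69), (-24, 132, 79), (1, 133, 77), (26, 133, 68), (26, 133, 72), (-21, 134, 75), (28, 136, 71), (6, 137, 78), (19, 137, 75), (2, 137, 76), (-12, 139, 77), (25, 140, 76), (-22, 141, 76), (-5, 141, 75), (24, 142, 71), (-2, 143, 75), (-12, 144, 75)]
```

```bash
cat >> h.py <<'E'
from scipy.spatial.transform import Rotation as R
O=np.array([.5345,.1125]);YA=1.7685;yh=np.array([np.cos(YA),np.sin(YA)]);xh=np.array([yh[1],-yh[0]])
def down(phi):
    y=np.array([np.cos(phi),np.sin(phi),0]);z=np.array([0,0,-1.]);x=np.cross(y,z)
    q=R.from_matrix(np.c_[x,y,z]).as_quat(); return [q[3],q[0],q[1],q[2]]
def clw(x,y,z): return [*(O+x*xh+y*yh),z]
def S(tag=''):
    s=state(); print(tag,'t%.2f'%s['time'],np.round(s['ee_pos'],4),'w%.3f g%.1f F'%(s['width'],s['grip_force']),np.round(s['force'],2)); return s
E
python3 - <<'E'
from h import *
P=[.4962,-.3218]
for k in(0,np.pi,-np.pi):
    print(k,[ik([*p],down(f+k)) for p,f in((P+[.23],.33+np.pi/2),(clw(0,.082,.26),YA),(clw(0,-.06,.13),YA))])
E
```

```text
0 [array([-6.76287213e-01,  4.47364009e-01,  1.43290097e+00, -4.44089210e-16,
        1.26132767e+00, -2.57708354e+00]), array([ 2.48278261e-01,  3.64332904e-01,  1.48464616e+00, -4.44089210e-16,
        1.29261359e+00, -1.52022174e+00]), array([-1.08633674e-02,  5.11025304e-01,  1.64985711e+00, -4.44089210e-16,
        9.80710242e-01, -1.77936337e+00])]
3.141592653589793 [array([-6.76287213e-01,  4.47364009e-01,  1.43290097e+00, -4.44089210e-16,
        1.26132767e+00,  5.64509114e-01]), array([ 2.48278261e-01,  3.64332904e-01,  1.48464616e+00, -4.44089210e-16,
        1.29261359e+00,  1.62137091e+00]), array([-1.08633674e-02,  5.11025304e-01,  1.64985711e+00, -4.44089210e-16,
        9.80710242e-01,  1.36222929e+00])]
-3.141592653589793 [array([-6.76287213e-01,  4.47364009e-01,  1.43290097e+00, -4.44089210e-16,
        1.26132767e+00,  5.64509114e-01]), array([ 2.48278261e-01,  3.64332904e-01,  1.48464616e+00, -4.44089210e-16,
        1.29261359e+00,  1.62137091e+00]), array([-1.08633674e-02,  5.11025304e-01,  1.64985711e+00, -4.44089210e-16,
        9.80710242e-01,  1.36222929e+00])]
```

```bash
python3 - <<'E'
from h import *
P=[.4962,-.3218];q=down(.33-np.pi/2)
reach([*P,.2],q); command_gripper(.6,20); S('above')
print(movel([*P,.006],vel=.15,stop_force=8)); S('low')
command_gripper(0,20); S('squared')
command_gripper(.4)
movel([*P,.044],vel=.1); command_gripper(0,40); S('grip sprue')
movel([*P,.26],vel=.25); S('up')
grab('scene','scene1');grab('top','top1')
E
python3 - <<'E'
from h import *
a=load('top1');s=load('scene1')
u,v=proj(s,[.4962,-.3218,.24]).astype(int);s1=s['frame'][v-30:v+45,u-40:u+40]
u2,v2=proj(a,[.4962,-.3218,.24]).astype(int);a1=a['frame'][v2-38:v2+37,u2-40:u2+40]
print(u,v,u2,v2)
cv2.imwrite('pics/c3.png',cv2.resize(np.hstack([s1,a1]),None,fx=5,fy=5,interpolation=cv2.INTER_CUBIC)[:,:,::-1])
E
```

```text
above t3.96 [ 0.4962 -0.3218  0.2   ] w0.604 g0.0 F [-0.94  0.41  0.92]
False
low t5.40 [ 0.4966 -0.3221  0.0067] w0.600 g0.0 F [ 0.04 -0.22 -0.3 ]
squared t5.80 [ 0.4964 -0.3219  0.0065] w0.181 g21.9 F [-0.41  1.52  5.27]
grip sprue t6.97 [ 0.496  -0.3216  0.0435] w0.125 g38.9 F [ 0.51 -0.06 -1.  ]
up t7.99 [ 0.4956 -0.3214  0.2587] w0.127 g39.0 F [ 0.22 -0.04 -2.53]
199 170 419 219
```

View pics/c3.png

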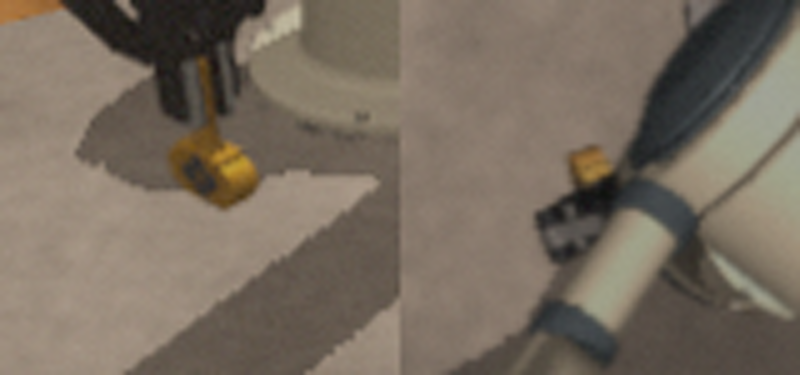

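The casting hangs upright from its sprue at (205,165) in the crop. The first squeeze on the block stopped at about 15.4 mm of opening, so the flat faces are square to the tool. Now placing.

Run:
```python
from h import *
q=down(YA-np.pi)
reach(clw(0,.082,.26),q); S('over')
movel(clw(0,.082,.082),vel=.15)
print(movel(clw(0,.082,.071),vel=.02,stop_force=4)); S('touch')
command_gripper(.4); dwell(.2); S('open')
movel(clw(0,.082,.2),vel=.2)
reach(clw(0,-.04,.23),down(YA-np.pi/2)); S('clear')
command_gripper(0,40)
d=grab('scene','scene2');a=grab('top','top2')
c1=cv2.resize(d['frame'][150:235,293:393],None,fx=6,fy=6,interpolation=cv2.INTER_CUBIC)[:,:,::-1]
cv2.imwrite('pics/c4.png',c1); S()
```

```text
over t9.96 [0.5188 0.1922 0.26  ] w0.128 g39.0 F [-0.22  1.34 -0.82]
True
touch t11.76 [0.5186 0.1929 0.0733] w0.127 g40.1 F [-1.38 -0.47  9.35]
open t12.31 [0.5181 0.1928 0.0729] w0.400 g0.0 F [-0.13 -0.55  0.03]
clear t14.73 [0.5422 0.0734 0.2296] w0.396 g0.0 F [ 0.24 -0.06  0.99]
 t15.26 [0.5424 0.0733 0.23  ] w0.004 g0.0 F [-0.3  -0.85 -1.13]
```

View pics/c4.png

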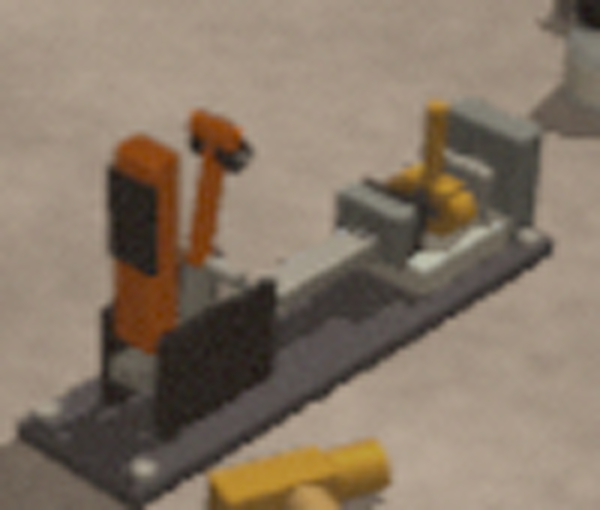

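The casting stands upright on the bed between jaw and foot, with its sprue top at (437,105) in the crop. I'll check its position numerically, then find first contact on the trigger.

Run:
```python
from h import *
s=load('scene2'); p=ray(s,*cp(437,105,293,150,6),.103); print('sprue in clamp',(p[:2]-O)@xh,(p[:2]-O)@yh)
X=cloud(s);f=s['frame'].astype(int)
movel(clw(0,-.04,.132),vel=.2); S('down')
movel(clw(0,-.055,.132),vel=.1); S('near')
hit=movel(clw(0,-.078,.132),vel=.02,stop_force=3); st=S('contact %s'%hit)
print('contact y',(st['ee_pos'][:2]-O)@yh,'F along',st['force'][:2]@yh)
movel(clw(0,-.055,.132),vel=.1); S('back')
```

```text
sprue in clamp -0.00014195077648268328 0.08222764746379782
down t15.90 [0.5428 0.0733 0.1327] w-0.003 g0.0 F [ 0.53  0.44 -0.38]
near t16.20 [0.5459 0.0581 0.1329] w0.001 g0.0 F [-0.22  0.25 -0.64]
contact True t17.01 [0.5484 0.0424 0.1317] w0.001 g1.3 F [2.16 2.44 0.17]
contact y -0.0714753601460666 F along 1.9701109215736463
back t17.32 [0.5451 0.059  0.1319] w0.003 g0.0 F [ 0.45 -0.59  0.05]
```

```bash
cat >> h.py <<'E'
def stroke(v=.03,sf=12.5,end=-.0945,back=-.060):
    hit=movel(clw(0,end,.132),vel=v,stop_force=sf); s=state()
    print('stroke hit',hit,'t%.2f'%s['time'],'y %.4f x %.4f'%((s['ee_pos'][:2]-O)@yh,(s['ee_pos'][:2]-O)@xh),'Fy %.2f Fx %.2f Fz %.2f'%(s['force'][:2]@yh,s['force'][:2]@xh,s['force'][2]))
    return hit
def back(y=-.060):
    movel(clw(0,y,.132),vel=.06); dwell(.15)
def jawpos(tag):
    d=grab('top',tag);W=cloud(d).reshape(-1,3);X=np.c_[(W[:,:2]-O)@xh,(W[:,:2]-O)@yh,W[:,2]]
    with np.errstate(all='ignore'): m=(abs(X[:,0])<.017)&(X[:,2]>.057)&(X[:,2]<.07)&(X[:,1]>.02)&(X[:,1]<.07)
    q=X[m,1]; print('jaw top y',np.percentile(q,[3,50,97]).round(4),len(q))
E
python3 - <<'E'
from h import *
movel(clw(0,-.06,.132),vel=.1); jawpos('top3')
stroke(); dwell(.1); S(); back(); S(); jawpos('top4')
E
```

```text
Traceback (most recent call last):
  File "h.py", line 42, in jawpos
    q=X[m,1]; print('jaw top y',np.percentile(q,[3,50,97]).round(4),len(q))
                                ~~~~~~~~~~~~~^^^^^^^^^^^^^
IndexError: index -1 is out of bounds for axis 0 with size 0
```

```bash
sed -i "s/d=grab('top',tag)/d=grab('scene',tag)/; s/(X\[:,1\]<.07)/(X[:,1]<.09)/; s/    q=X\[m,1\]; print/    q=X[m,1]; q=q if len(q) else np.zeros(1); print/" h.py
python3 - <<'E'
from h import *
jawpos('s3')
stroke(); dwell(.1); S(); back(); S(); jawpos('s4')
E
```

```text
jaw top y [0.0266 0.0461 0.0848] 90
stroke hit False t18.97 y -0.0943 x -0.0000 Fy 8.07 Fx 1.19 Fz -0.37
 t19.07 [0.553  0.0201 0.132 ] w-0.003 g3.5 F [-0.11  7.47  0.5 ]
 t19.94 [0.5464 0.0534 0.132 ] w0.000 g0.0 F [-0.4   0.34 -0.38]
jaw top y [0.0346 0.0516 0.0876] 88
```

```bash
cat >> h.py <<'E'
def avgF(n=8):
    f=[]
    for _ in range(n): dwell(.02); f.append(state()['force'][:2]@yh)
    return np.mean(f)
E
python3 - <<'E'
from h import *
for i in range(2):
    h=stroke(v=.03,sf=12); print('avg',avgF(5))
    if h: break
    back(); jawpos(f's5{i}')
E
```

```text
stroke hit False t21.29 y -0.0943 x -0.0000 Fy 7.12 Fx 1.88 Fz 0.64
avg 7.081842180168678
jaw top y [0.0426 0.059  0.0864] 80
stroke hit False t23.60 y -0.0942 x -0.0000 Fy 7.27 Fx 1.38 Fz -0.42
avg 7.4476394481699035
jaw top y [0.0501 0.063  0.0869] 74
```

Run:
```python
from h import *
h=stroke(v=.022,sf=11); f=avgF(); print('avg',f,h); y=(state()['ee_pos'][:2]-O)@yh
while f<13.0 and y>-.0945 and h:
    y-=.0004; movel(clw(0,y,.132),vel=.01); f=avgF(6); print('%.4f %.2f'%(y,f))
S()
```

```text
stroke hit True t25.94 y -0.0911 x -0.0001 Fy 8.30 Fx 3.81 Fz 0.42
avg 8.3392637892898 True
-0.0913 8.01
-0.0917 9.25
-0.0921 9.93
-0.0925 9.97
-0.0929 11.04
-0.0933 10.60
-0.0937 10.72
-0.0941 10.61
-0.0945 11.12
-0.0949 11.10
 t29.57 [0.5529 0.0202 0.1319] w0.001 g5.6 F [ 0.3  11.87 -1.18]
```

Run:
```python
from h import *
back(); 
movel(clw(0,-.068,.132),vel=.05)
h=stroke(v=.012,sf=11); f=avgF(6); print('avg',f,h); y=(state()['ee_pos'][:2]-O)@yh; S()
while f<13.1 and y>-.094 and h:
    y-=.0004; movel(clw(0,y,.132),vel=.01); f=avgF(6); print('%.4f %.2f'%(y,f))
S()
```

```text
stroke hit True t31.60 y -0.0721 x -0.0002 Fy 9.65 Fx 3.04 Fz -0.01
avg 9.102082739692205 True
 t31.70 [0.5484 0.042  0.1316] w0.001 g4.6 F [0.31 9.23 0.25]
-0.0723 9.00
-0.0727 9.50
-0.0731 10.61
-0.0735 11.62
-0.0739 12.77
-0.0743 13.32
 t33.80 [0.5488 0.0407 0.1319] w-0.004 g6.8 F [-2.54 13.39  0.97]
```

The trigger reads 13.3 N early in the stroke, which is about 11 N of clamping. Releasing, withdrawing and checking.

Run:
```python
from h import *
dwell(.2); back(-.045); movel(clw(0,-.045,.26),vel=.2); S('up')
d=grab('scene','s9'); jawpos('s10')
cv2.imwrite('pics/c5.png',cv2.resize(d['frame'][150:235,293:393],None,fx=6,fy=6,interpolation=cv2.INTER_CUBIC)[:,:,::-1])
```

```text
up t35.58 [0.5428 0.0683 0.259 ] w0.000 g0.0 F [-0.09  0.31  0.04]
jaw top y [0.0575 0.0694 0.0893] 60
```

View pics/c5.png

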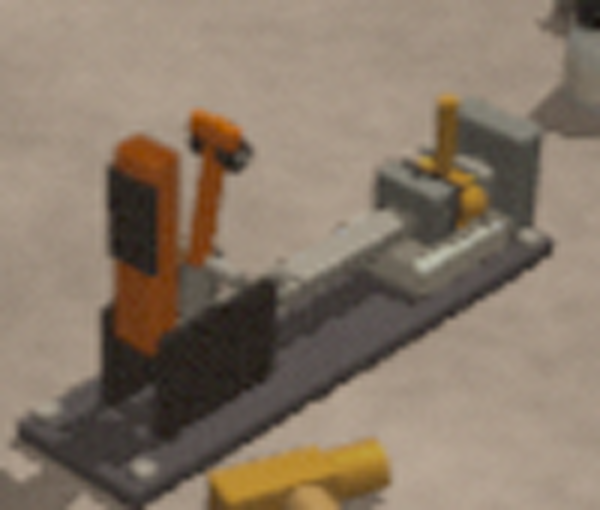

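The casting is upright and square between pad and foot (sprue top at (447,98)), with the hand clear above it.

```bash
python3 -c "
from h import *
print(job_done())"
```

```text
the job is handed in; nothing more can be done
None
```

The casting stands square on the clamp bed, held between rubber jaw and foot by a final 13.3 N squeeze (about 11 N clamping by the given figures, not measured directly); the hand is clear, and the job was handed in at about 36 s with no verdict returned.

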